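# Close the cover of a microwave's power-board housing

### The arm

A 6-joint arm with a two-finger parallel gripper is mounted at the origin on the work surface. World frame = base frame: x ahead of the robot, y to its left, z up, the work surface at z = 0. Lengths are in mm, angles in rad, forces in N, time in s.
With the tool pointing down it reaches from about 400 to 925 mm from the base axis. Payload 12.5 kg.
Tool frame: the origin (TCP) lies at the very end of the fingers, on their centre line; the grasp point (between the pads) lies 19 mm behind it; z points along the fingers, y is the direction in which the jaws open and shut (so a half turn about z gives the same grasp; the last joint's range is limited). The gripper opens to 95 mm and grips with 3 to 60 N. Pads are 20 mm wide; open, the fingers measure 119 mm over their backs; the gripper's body (75 mm by 180 mm) begins 59 mm behind the grasp point.
Start: joints at [0.994, 0.491, 1.559, -0, 1.092, -0.106], TCP at [283.487, 557.03, 214.661] pointing down, gripper open.
Joint ranges: [-3.1, 3.1], [-0.84, 2.19], [0.05, 2.79], [-1.13, 4.28], [0.06, 2.93], [-2.69, 2.69]. Speed limits (rad/s): [2.22, 2.22, 2.79, 3.14, 3.14, 3.14].

### API

Orientations are given as [roll, pitch, yaw] about the fixed x, y, z axes, in that order (R = Rz(yaw) Ry(pitch) Rx(roll)).
In Python, from cell import env, read_camera, get_calibration gives the robot as it stands.
- The arm moves only by the tool arm_command, never from a script. Its argument "targets" is a list of rows, each a list of 3 entries, a list of its own where there are three numbers: the turn, a rotation vector about the tool's x, y, z in rad, then the shift along the tool's x, y, z in m, then the closure in counts, from 0 (fully open) to 255 (shut). In form: [[[rx, ry, rz], [tx, ty, tz], fingers], ...]. A call has 1 to 8 rows; each row is the pose to reach, as a shift and turn from the pose commanded when the call began, along the tool's axes at that moment; what a row does not reach only later rows make up. A row lasts 1/10 s, in which the tool goes at most 50 mm and 8.59 degrees, less where a joint would pass 70% of its speed; a pose out of reach is approached as far as the arm can. A call with a gripper value outside its range is refused whole. The fingers move at their own pace and stop on an object; the grip force is fixed at half the most. Time passes only in rows, so rows that repeat a pose let the fingers close. It gives the time, the measured TCP pose, the force and the opening at its end, in the units of the state.
- env.state(): the state, without advancing time (a new reading comes with each control period).
- read_camera(name): name is "scene" or "top"; returns (picture, depth): 400x640x3 uint8, blue, green, red; 400x640 float32, mm along the optical axis (not along the pixel's ray), 0 where there is no reading.
- get_calibration(name): a dict with "vfov" (degrees; the focal length in pixels is half the picture's height over the tangent of half this angle, whatever the lens; pixels are square), "cx", "cy" (the principal point, pixels), "world_from_camera" (4x4, takes a point from camera to world coordinates). Camera axes: x right, y down, z forward; pixel columns grow to the right and rows downward; lengths in mm; the calibration is good to about 2 mm. A picture is of the moment at which its call begins. get_calibration takes no time and is no camera call.
- env.job_done(): hands the job in, once; it reports no verdict.
The state is a dict: "t": time; "joints": joint angles; "qvel": joint speeds; "tau": joint torques, N m; "eef_pos": TCP position; "tcp_rot": TCP orientation; "ft_force": force on the tool from outside, world axes, zero at the start; "moment": the same for the moment, N m; "opening": opening from 0.0 (shut) to 1.0 (fully open).
Only numpy, scipy, OpenCV 4.12 (cv2) and the standard library are available. Lean on these libraries where they do the work, as an engineer would, in place of code of your own. Each camera call takes 0.05 s, during which the arm holds its last target.

### The job

Close the power-board housing on the kitchen worktop: with the fingertips, fold its hinged metal cover down over the board, then keep it pressed down and push it by its raised rib until its free edge is tucked fully home beneath the retaining lip, and let go so that the lip alone keeps it shut. Do not grasp or lift anything, do not shove the housing about, and leave the other things on the worktop where they are.

Things in the scene. Friction and masses are not known exactly. Their poses are not given: they have to be found in the camera images.
- housing: Grey open-topped metal box with a circuit board in it, loose on rubber feet (1.7-2.5 kg; 8 to 17 N sideways shifts it). 150 (own x) x 130 (own y) mm, walls 4 mm, top rim 50 mm above the worktop. Origin: centre of its underside. Own z is up; own +x points from hinge side to lip side, at the start within 0.6 rad of straight away from the robot.
- cover (a joint): Hinge of the cover, an aluminium plate 112 mm wide, 3 mm thick, 118 mm from hinge line to free edge. 0 rad = flat on the rim, pi/2 = upright, more (to 2.1) = leaning away from the box. Starts at 1.3 to 2.0. Friction 0.03 N m keeps it where it is left from 0.4 up; lower, a spring (0.05 N m/rad, rest at 1.5) lifts it back to about 0.35 unless the lip holds it.
- cover_slide (a joint): Slide of hinge pin and cover along the housing's own +x, to the lip, in m. Starts at 0 to 0.002; 0.016 = end stop, fully home. Rubs with 4 N, stays where left. At 0 the flat cover's free edge is 4 mm short of the lip, at 0.016 12 mm beneath it. Slid more than 4 mm before it is flat, the cover lands on top of the lip and must be slid back.
- hinge (a point): Centre of the hinge line (which runs along the housing's own y), 50 mm above the worktop, level with the underside of the closed cover; in the housing's frame at x = -67 mm plus the slide, y = 0. Moves with the slide.
- rib (a point): Middle of the top of the raised rib on the cover's outer (when closed, upper) face: a straight bar 70 mm long, parallel to the hinge line and 65 mm from it, 6 mm wide, 10 mm proud of the plate; this point is 13 mm out from the plate's inner face. Between hinge and rib the plate is bare: room for a fingertip to press down and push the rib. Moves with the cover.
- cover_edge (a point): Middle of the cover's free edge, at half the plate's thickness, 118 mm from the hinge line.
- lip_edge (a point): Middle of the lower front edge of the retaining lip: a fixed grey strip 130 mm wide, 20 mm deep, 4 mm thick, over the box's side opposite the hinge. Its underside is 55.5 mm above the worktop, 2.5 mm above the closed cover; its top 59.5 mm. In the housing's frame this edge is at x = 55 mm, y = 0; the lip runs on to x = 75 mm.
- screwdriver: Bystander: screwdriver lying flat beside the housing. Origin under its middle.
- oven_knob: Bystander: loose white plastic control knob, 44 mm across, 22 mm high, beside the housing. Origin: centre of its underside.
- screw_dish: Bystander: small steel dish, 84 mm across, 30 mm high, beside the housing. Origin: centre of its underside.
- torch: Bystander: black pocket torch standing on end beyond the lip, 36 mm across, 100 mm high. Origin: centre of its underside.
- capacitor: Bystander: aluminium can standing beyond the lip, 40 mm across, 60 mm high, with two blades on top to 69 mm. Origin: centre of its underside.
- jar: Bystander: clear storage jar with a red lid, 90 mm across, 150 mm high, on the robot's left. Origin: centre of its underside.
- mug: Bystander: white mug, 80 mm across, 90 mm high, on the robot's right. Origin: centre of its underside.

How it is judged:
By the outcome, as a careful person would: the job done as asked, in the order asked, and still so for the second after the job is handed in, with the robot touching nothing.
It also fails if it takes over 45 s, if anything falls off the work surface, if the arm or the gripper's body presses on something with over 40 N, if the wrist force passes 120 N, or if a joint passes its speed limit or range.

## Working session

There is one attempt and no reset: what is moved stays moved. The work goes in short steps, Python scripts to look and compute and a tool call to move; the robot and the scene stay as the last step left them, time stands still between calls to the robot, and variables do not carry over. Pictures are saved under pics/ and viewed, and the job is handed in when it is done.

Besides the shell and the picture viewer there is one more tool, called after ">>>" as name(argument=value, ...), one argument or row to a line, values as JSON. arm_command: Moves the arm, as the interface text tells. Its arguments: {"type":"object","properties":{"targets":{"type":"array"}},"required":["targets"]}

```bash
mkdir -p pics; ls; python3 - <<'E'
from cell import env, read_camera, get_calibration
import cv2,numpy as np
print(env.state())
for n in("scene","top"):
    p,d=read_camera(n); cv2.imwrite(f"pics/{n}0.png",p); np.save(f"{n}0.npy",d); c=get_calibration(n); print(n,c)
E
```

```text
pics
{'t': 0.0, 'joints': array([ 9.94406978e-01,  4.91576130e-01,  1.55945280e+00, -1.73417993e-05,
        1.09171021e+00, -1.05608437e-01]), 'qvel': array([-3.46704208e-04, -3.49958914e-04, -1.76233679e-03, -2.25144426e-04,
        7.23983073e-05,  4.92572526e-04]), 'tau': array([-3.45724802e-04, -6.12653518e+01, -2.58165282e+01,  6.92311605e-02,
        4.82489762e-02,  7.50131630e-05]), 'eef_pos': array([283.34092811, 556.80535307, 214.05030462]), 'tcp_rot': array([-3.14045094e+00, -1.05558599e-04,  2.67081968e+00]), 'ft_force': array([ 0.0575044 ,  0.6471089 , -0.01014212]), 'moment': array([-0.02951408, -0.00303366, -0.02092317]), 'opening': 0.9973214327265557}
scene {'vfov': 53.49081132139675, 'cx': 314.6688893247771, 'cy': 205.6353587343672, 'world_from_camera': array([[ 7.02075394e-01,  3.76388449e-01, -6.04501345e-01,
         1.26229421e+03],
       [ 7.11841151e-01, -3.93954347e-01,  5.81448319e-01,
        -6.06632817e+02],
       [-1.92955019e-02, -8.38529491e-01, -5.44514441e-01,
         6.36917228e+02],
       [ 0.00000000e+00,  0.00000000e+00,  0.00000000e+00,
         1.00000000e+00]])}
top {'vfov': 42.559418959042596, 'cx': 315.3613283107105, 'cy': 199.39652641622428, 'world_from_camera': array([[-2.16710256e-02, -9.93425710e-01,  1.12408742e-01,
         4.31245975e+02],
       [-9.99492315e-01,  2.41543308e-02,  2.07769405e-02,
        -1.79174698e+01],
       [-2.33555048e-02, -1.11901416e-01, -9.93444811e-01,
         1.63214879e+03],
       [ 0.00000000e+00,  0.00000000e+00,  0.00000000e+00,
         1.00000000e+00]])}
```

View pics/scene0.png

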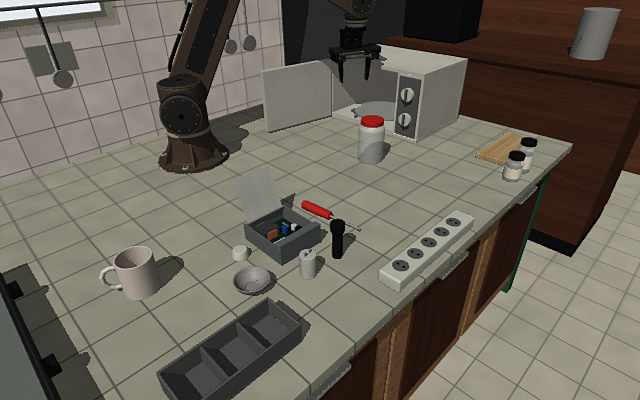

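View pics/top0.png

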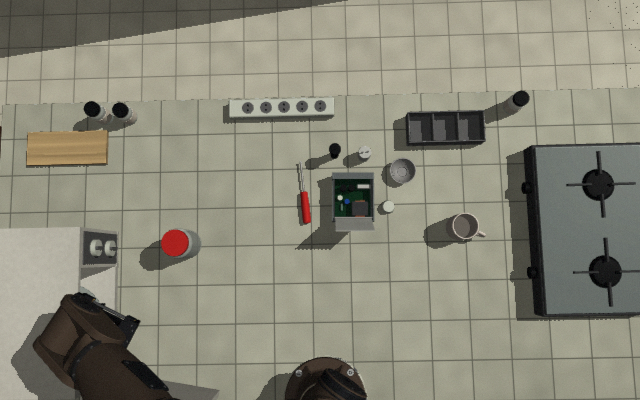

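The scene view shows the box at about (283,232) with its cover leaning up towards the robot. The top view shows the box at (353,197), the cover at (354,224), the torch at (335,150), the capacitor at (364,153), the dish at (402,171), the knob at (388,207) and the screwdriver at (304,200). I'll zoom in and measure.

```bash
cat > h.py <<'E'
import numpy as np, cv2
from cell import env, read_camera, get_calibration
def cam(n):
    c=get_calibration(n); f=200/np.tan(np.radians(c['vfov'])/2); return f,c['cx'],c['cy'],c['world_from_camera']
def cloud(n,d):
    f,cx,cy,T=cam(n); v,u=np.mgrid[0:400,0:640]
    P=np.stack([(u-cx)/f*d,(v-cy)/f*d,d,np.ones_like(d)],-1)@T.T
    return P[...,:3]
def ray(n,u,v,z):
    f,cx,cy,T=cam(n); r=T[:3,:3]@np.array([(u-cx)/f,(v-cy)/f,1]); o=T[:3,3]
    return o+r*(z-o[2])/r[2]
def proj(n,p):
    f,cx,cy,T=cam(n); q=np.linalg.inv(T)@np.append(p,1); return cx+f*q[0]/q[2],cy+f*q[1]/q[2]
E
python3 - <<'E'
from h import *
p=cv2.imread("pics/top0.png"); s=cv2.imread("pics/scene0.png")
cv2.imwrite("pics/topz.png",cv2.resize(p[130:250,290:430],None,fx=5,fy=5,interpolation=cv2.INTER_CUBIC))
cv2.imwrite("pics/scz.png",cv2.resize(s[160:300,220:370],None,fx=4,fy=4,interpolation=cv2.INTER_CUBIC))
d=np.load("top0.npy"); P=cloud("top",d)
Z=P[...,2]
print(np.median(Z[250:290,300:400]))
for v in range(165,238,3): print(v,' '.join('%4d'%z for z in Z[v,324:384:3]))
E
```

```text
-1.1616552796448332
165   -1    2   -1   -2    0    0    1   -5   -4   -8   -4    1    4   -1   -2    5    0   -3    0   -2
168    5   -5   -1    0   -1    0   -6   -2    0    0   -1   -6    0    6   -2    3    2   -5    3    0
171    3    0    1    0   -5   -7   -6    2   -6   -4   -3    2    4    0    2   -7    5    1    1    3
174   -8    0    0   56   59   57   64   57   58   58   65   57   56   55   62   54   62    0   -2    3
177   -2    4    2   52   53   61   54   61   64   56   57   58   59   58   57   66   59    0   -1    0
180   -5   -1    1   44   12   12   12   15   16   14   12    9    5   12   18   17   46    8    0   -2
183   -2    0   10   39    9   14    8    9   12   11   10    9   13   14    8   18   31    0    0   -5
186   -2   -5   -2   46   14   15   49   36   15   44   40   21   44   32   43   33   39   -4   -1   -2
189    0    2   -5   49   20   12   48   39   19   42   32   12   17   14   10    6   29   -7   -1    0
192    4    2   -2   52   17   10   12   12   13    8   15   14   12   13    8   11   39    0    0   -3
195   -1   -6    0 1632   13   31   13  
[... 819 characters left out ...]
2   65   60   60   63   59   64   59   63   60   63   66   19  -10    1   -1
222   -3    0    0    1   91   91   93   88   93   85   85   94   93   87   87   80   88   -1   -9 1632
225   -3    2    0    0  120  111  115  115  114  118  114  117  116  115  119  114  119    1    1    3
228   10    0   -3   -2  132  145  143  142  144  140  140  148  145  141  142  148  137    1    1    1
231    0 1632   -2    0  155  155  159  158  157  160  159  163  158  164  156  152  157   -2   -4    1
234   -2   -1   -5   -3   -6   -1   -2    0    0   -1    4    0    2    5    1    6    2    1   -5   -2
237    0    0    0   -7   -2    6   -4   -2   -1   -4    6   -3   -1    0   -3   -4   -4   -8    1   -5
```

View pics/topz.png

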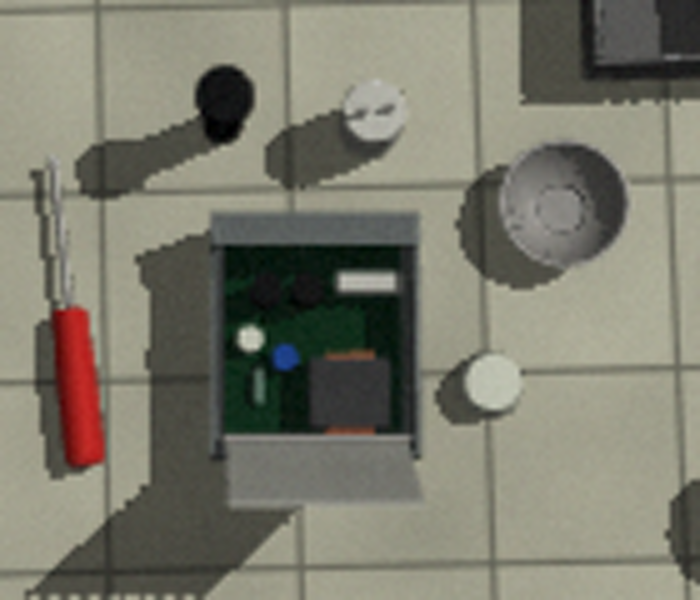

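View pics/scz.png

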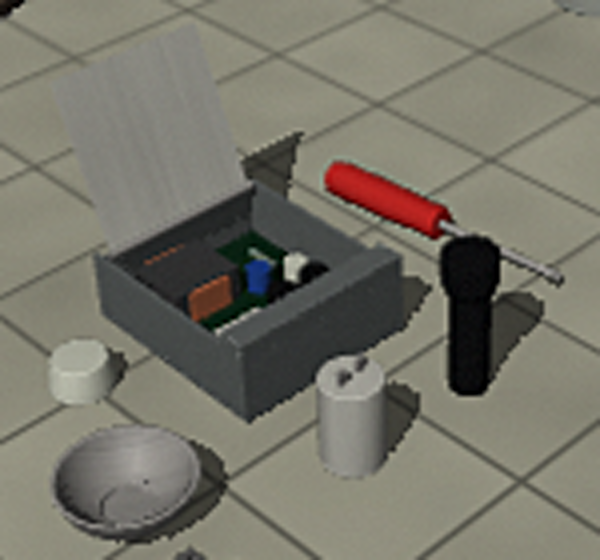

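```bash
cat > loc.py <<'E'
from h import *
def locate(d,p):
    P=cloud("top",d); Z=P[...,2]
    m=np.zeros((400,640),np.uint8); m[165:182,325:385]=(Z[165:182,325:385]>35)&(Z[165:182,325:385]<100)
    # ray corners
E
python3 - <<'E'
from h import *
d=np.load("top0.npy"); P=cloud("top",d)
o=lambda a:np.array([(a[0]+.5)/5-.5+290,(a[1]+.5)/5-.5+130])
for nm,a,z in [("lipBL",(211,212),59.5),("lipBR",(419,212),59.5),("lipFL",(211,245),59.5),("lipFR",(419,246),59.5),("rimL hinge",(211,457),50),("rimR hinge",(422,457),50),("covL top",(229,507),160),("covR top",(422,503),160),("covhingeL",(223,436),52),("covhingeR",(418,434),52),
 ("torch",(224,95),100),("cap",(376,112),60),("dish",(564,203),30),("knob",(493,382),22)]:
    print(nm,np.round(ray("top",*o(a),z),1))
os=lambda a:np.array([(a[0]+.5)/4-.5+220,(a[1]+.5)/4-.5+160])
print("scene")
for nm,a,z in [("lipBR",(248,343),59.5),("lipBL",(402,256),59.5),("lipBRbot",(248,420),0),("boxBLbot",(404,325),0),("rimR hinge",(97,255),50),("rimL hinge",(254,185),50),("knob",(80,352),22),("cap",(350,378),60)]:
    print(nm,np.round(ray("scene",*os(a),z),1))
# cover plane from depth
for n in("top","scene"):
    d=np.load(f"{n}0.npy"); P=cloud(n,d)
    sel=P[220:232,338:372].reshape(-1,3) if n=="top" else P[172:205,240:275].reshape(-1,3)
    sel=sel[(sel[:,2]>65)&(sel[:,2]<175)&(sel[:,0]<600)]
    for _ in range(4):
        c=sel.mean(0); U,S,V=np.linalg.svd(sel-c,full_matrices=False); r=(sel-c)@V[2]; sel=sel[abs(r)<2*r.std()+.5]
    print(n,c,V[2],len(sel),r.std(),"zmax",sel[:,2].max())
E
```

```text
lipBL [693.4 -37.8  59.5]
lipBR [ 690.1 -166.4   59.5]
lipFL [672.7 -37.3  59.5]
lipFR [ 668.8 -165.7   59.5]
rimL hinge [542.  -34.1  50. ]
rimR hinge [ 539.  -163.9   50. ]
covL top [505.4 -42.5 160. ]
covR top [ 505.1 -152.8  160. ]
covhingeL [554.6 -41.8  52. ]
covhingeR [ 553.1 -161.7   52. ]
torch [758.3 -47.  100. ]
cap [ 753.6 -141.9   60. ]
dish [ 698.3 -260.4   30. ]
knob [ 587.  -212.6   22. ]
scene
lipBR [ 686.4 -162.    59.5]
lipBL [689.8 -38.5  59.5]
lipBRbot [ 683.1 -164.3    0. ]
boxBLbot [685.8 -33.6   0. ]
rimR hinge [ 539.1 -163.5   50. ]
rimL hinge [549.5 -40.1  50. ]
knob [ 581.1 -210.9   22. ]
cap [ 752.1 -142.9   60. ]
top [523.18540189 -99.78116233 118.19692003] [-0.92431022  0.01620471 -0.38129782] 379 0.9905852228414458 zmax 164.50525372641118
scene [520.42372214 -98.07324343 117.54841211] [ 0.9258683  -0.01756944  0.37743769] 1060 1.5077034743597761 zmax 160.4549657493057
```

```bash
cat >> h.py <<'E'
from scipy.spatial.transform import Rotation as R
C=np.array([616,-100.5,0]); YAW=-0.022
def H(x,y,z): # housing->world
    c,s=np.cos(YAW),np.sin(YAW); return np.array([C[0]+c*x-s*y,C[1]+s*x+c*y,z])
def rel(target,yaw=np.pi+YAW,pos=None,rot=None):
    st=env.state(); p=st['eef_pos'] if pos is None else np.array(pos); r=R.from_euler('xyz',st['tcp_rot'] if rot is None else rot)
    return np.round(r.inv().apply(target-p)/1000,4), np.round((r.inv()*R.from_euler('xyz',[np.pi,0,yaw])).as_rotvec(),4)
E
python3 - <<'E'
from h import *
print(H(-67,0,50)); t=H(-150,0,215)
print(t,rel(t,pos=[283.487,557.03,214.661],rot=[np.pi,0,2.6708]))
print(ray("top",175,243,150),ray("top",465,227,90))
E
```

```text
[549.01621335 -99.0261189   50.        ]
[466.03629854 -97.20026619 215.        ] (array([-4.594e-01, -5.003e-01, -3.000e-04]), array([-0.    ,  0.    , -0.4488]))
[481.78009637 422.35024703 150.        ] [ 511.9999769  -430.44809227   90.        ]
```

>>> arm_command(
  targets=[
    [[0,0,-0.449],[-0.459,-0.5,0],255],
    [[0,0,-0.449],[-0.459,-0.5,0],255],
    [[0,0,-0.449],[-0.459,-0.5,0],255],
    [[0,0,-0.449],[-0.459,-0.5,0],255],
    [[0,0,-0.449],[-0.459,-0.5,0],255],
    [[0,0,-0.449],[-0.459,-0.5,0],255],
    [[0,0,-0.449],[-0.459,-0.5,0],255],
    [[0,0,-0.449],[-0.459,-0.5,0],255],
  ],
)

```text
t: 0.9
eef_pos: [390.3, 172.2, 214.7]
tcp_rot: [3.141, 0.0, 3.12]
ft_force: [1.0, -0.1, 0.1]
opening: 0.383
```

```bash
python3 - <<'E'
from h import *
s=env.state();print(s['t'],s['eef_pos'],s['tcp_rot'],s['joints'],s['ft_force'])
print(rel(H(-150,0,215)))
E
```

```text
0.9 [390.30934223 172.20330919 214.6644131 ] [3.14147622e+00 1.59314367e-04 3.12014420e+00] [ 2.60370727e-01  2.08521432e-01  2.01631952e+00  8.51041144e-05
  9.16566295e-01 -1.28902894e+00] [ 1.03409254 -0.087601    0.12973848]
(array([-0.0815, -0.2677, -0.0004]), array([0.0001, 0.0002, 0.0006]))
```

>>> arm_command(
  targets=[
    [[0,0,0],[-0.081,-0.268,0],255],
    [[0,0,0],[-0.081,-0.268,0],255],
    [[0,0,0],[-0.081,-0.268,0],255],
    [[0,0,0],[-0.081,-0.268,0],255],
    [[0,0,0],[-0.081,-0.268,0],255],
    [[0,0,0],[-0.081,-0.268,0],255],
    [[0,0,0],[-0.081,-0.268,0.03],255],
    [[0,0,0],[-0.081,-0.268,0.06],255],
  ],
)

```text
t: 1.7
eef_pos: [465.7, -96.8, 154.0]
tcp_rot: [-3.141, 0.001, 3.118]
ft_force: [0.8, 1.2, -0.6]
opening: 0.006
```

```bash
python3 - <<'E'
from h import *
s=env.state();print(s['t'],s['eef_pos'],s['tcp_rot'],s['opening'],s['ft_force'])
print(H(-150,0,155))
p,d=read_camera("scene"); cv2.imwrite("pics/s1.png",cv2.resize(p[90:300,200:400],None,fx=3.,fy=2.8,interpolation=cv2.INTER_CUBIC) if 0 else cv2.resize(p[100:290,210:380],None,fx=3,fy=3,interpolation=cv2.INTER_CUBIC))
E
```

```text
1.7 [465.67460706 -96.81251018 154.02332362] [-3.14121309e+00  1.42884335e-03  3.11767998e+00] 0.005942164003520528 [ 0.8288717   1.23239315 -0.61835247]
[466.03629854 -97.20026619 155.        ]
```

View pics/s1.png

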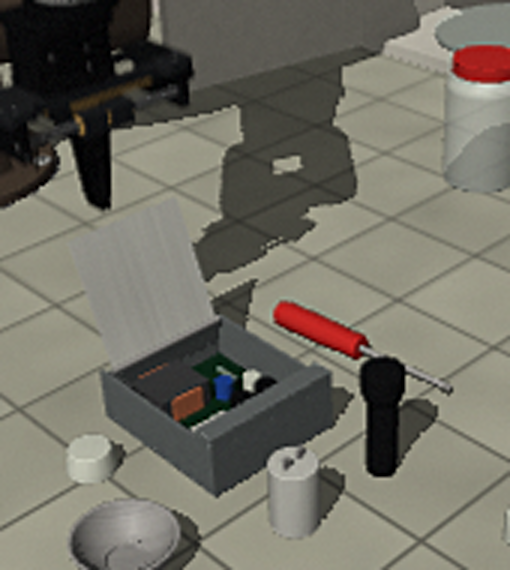

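>>> arm_command(
  targets=[
    [[0,0,0],[0,0,0.014],255],
    [[0,0,0],[-0.012,0,0.014],255],
    [[0,0,0],[-0.022,0,0.014],255],
    [[0,0,0],[-0.03,0,0.014],255],
    [[0,0,0],[-0.038,0,0.014],255],
    [[0,0,0],[-0.046,0,0.014],255],
    [[0,0,0],[-0.054,0,0.014],255],
    [[0,0,0],[-0.062,0,0.014],255],
  ],
)

```text
t: 2.55
eef_pos: [528.1, -97.0, 140.7]
tcp_rot: [3.142, 0.0, 3.12]
ft_force: [-0.3, 0.0, 1.1]
opening: 0.008
```

```bash
cat >> h.py <<'E'
def look(tag):
    s=env.state(); e=s['eef_pos']; c,q=np.cos(YAW),np.sin(YAW); d=e-C
    print('t',s['t'],'hframe',np.round([c*d[0]+q*d[1],-q*d[0]+c*d[1],e[2]],1),'F',np.round(s['ft_force'],1),'rot',np.round(s['tcp_rot'],3))
    p,_=read_camera("scene"); cv2.imwrite(f"pics/{tag}.png",cv2.resize(p[100:290,210:380],None,fx=3,fy=3,interpolation=cv2.INTER_CUBIC))
E
python3 -c "
from h import *
look('s2')"
```

```text
t 2.55 hframe [-87.9   1.6 140.7] F [-0.3  0.   1.1] rot [3.142 0.    3.12 ]
```

View pics/s2.png

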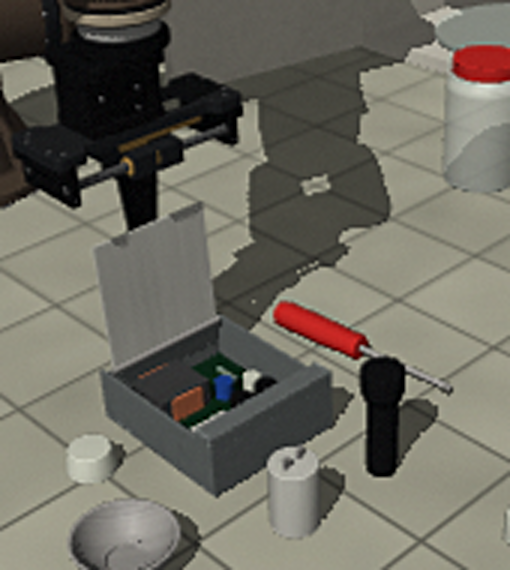

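>>> arm_command(
  targets=[
    [[0,0,0],[-0.008,0,-0.001],255],
    [[0,0,0],[-0.02,0,-0.007],255],
    [[0,0,0],[-0.032,0,-0.006],255],
    [[0,0,0],[-0.044,0,-0.003],255],
    [[0,0,0],[-0.056,0,0.002],255],
    [[0,0,0],[-0.067,0,0.008],255],
    [[0,0,0],[-0.077,0,0.016],255],
    [[0,0,0],[-0.086,0,0.024],255],
  ],
)

```text
t: 3.4
eef_pos: [614.1, -98.8, 115.6]
tcp_rot: [3.141, -0.001, 3.12]
ft_force: [-0.4, 0.1, 0.3]
opening: 0.007
```

```bash
python3 -c "
from h import *
look('s3')"
```

```text
t 3.4 hframe [ -2.    1.6 115.6] F [-0.4  0.1  0.3] rot [ 3.141e+00 -1.000e-03  3.120e+00]
```

View pics/s3.png

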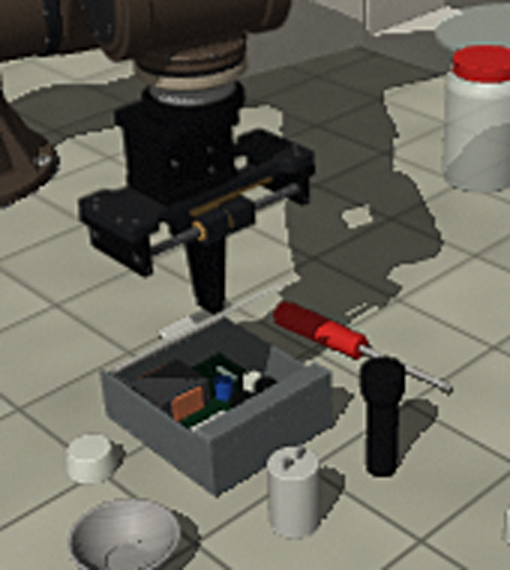

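>>> arm_command(
  targets=[
    [[0,0,0],[-0.006,0,0.007],255],
    [[0,0,0],[-0.0115,0,0.015],255],
    [[0,0,0],[-0.015,0,0.021],255],
    [[0,0,0],[-0.018,0,0.027],255],
    [[0,0,0],[-0.016,0,0.005],255],
    [[0,0,0],[0.008,0,0],255],
    [[0,0,0],[0.03,0,0],255],
    [[0,0,0],[0.03,0,0.01],255],
  ],
)

```text
t: 4.25
eef_pos: [582.2, -98.2, 107.7]
tcp_rot: [-3.141, 0.001, 3.119]
ft_force: [0.7, -0.4, -0.0]
opening: 0.003
```

```bash
python3 - <<'E'
from h import *
look('s4')
p,d=read_camera("top"); np.save("top4.npy",d); cv2.imwrite("pics/top4.png",cv2.resize(p[130:250,290:430],None,fx=5,fy=5,interpolation=cv2.INTER_CUBIC))
E
```

```text
t 4.25 hframe [-33.8   1.6 107.7] F [ 0.7 -0.4 -0. ] rot [-3.141e+00  1.000e-03  3.119e+00]
```

View pics/s4.png

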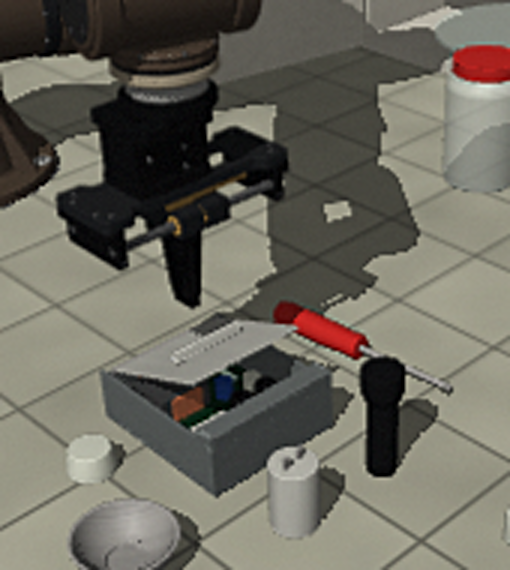

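View pics/top4.png

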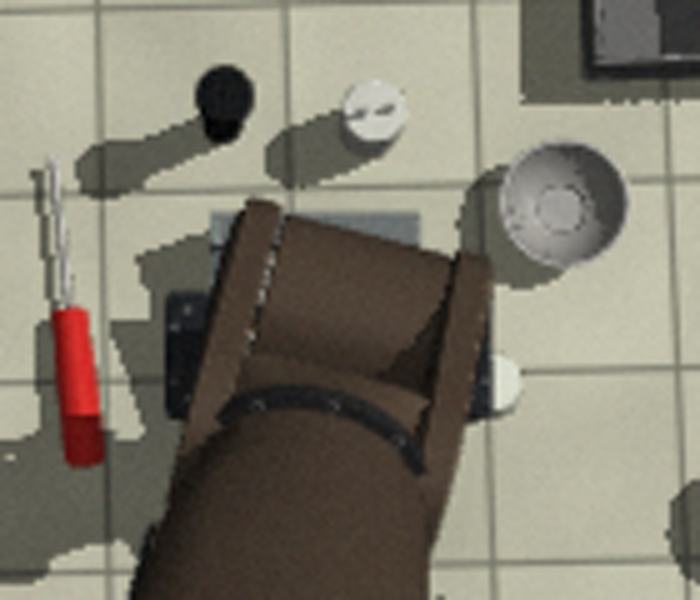

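Cover is at roughly 0.35 rad with the rib visible (210,340 in crop), and the box is unmoved. Next I press down between hinge and rib.

>>> arm_command(
  targets=[
    [[0,0,0],[0,0,0.018],255],
    [[0,0,0],[0,0,0.033],255],
    [[0,0,0],[0,0,0.038],255],
    [[0,0,0],[0,0,0.042],255],
    [[0,0,0],[0,0,0.045],255],
    [[0,0,0],[0,0,0.048],255],
    [[0,0,0],[0,0,0.0505],255],
    [[0,0,0],[0,0,0.0505],255],
  ],
)

```text
t: 5.15
eef_pos: [583.5, -98.2, 56.1]
tcp_rot: [3.142, 0.0, 3.12]
ft_force: [0.5, -0.6, 1.0]
opening: 0.006
```

```bash
python3 - <<'E'
from h import *
look('s5')
E
```

```text
t 5.15 hframe [-32.6   1.6  56.1] F [ 0.5 -0.6  1. ] rot [3.142 0.    3.12 ]
```

View pics/s5.png

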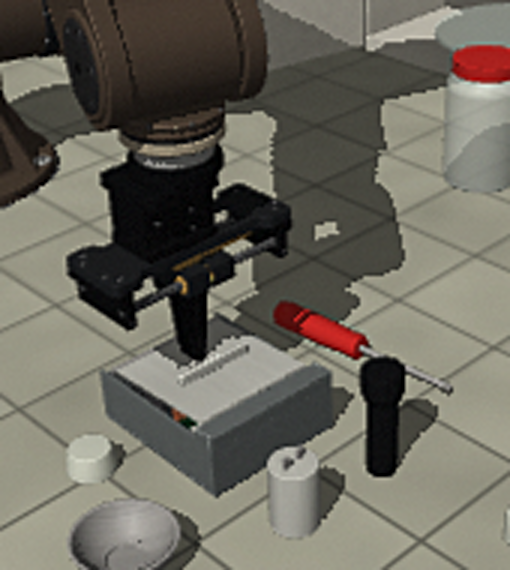

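>>> arm_command(
  targets=[
    [[0,0,0],[0,0,0.001],255],
    [[0,0,0],[0,0,0.002],255],
    [[0,0,0],[0,0,0.0025],255],
    [[0,0,0],[0,0,0.003],255],
    [[0,0,0],[0,0,0.003],255],
  ],
)

```text
t: 5.7
eef_pos: [583.6, -98.2, 53.2]
tcp_rot: [-3.142, 0.0, 3.12]
ft_force: [1.3, -0.5, 2.3]
opening: 0.006
```

```bash
python3 - <<'E'
from h import *
look('s6')
E
```

```text
t 5.7 hframe [-32.4   1.6  53.2] F [ 1.3 -0.5  2.3] rot [-3.142  0.     3.12 ]
```

>>> arm_command(
  targets=[
    [[0,0,0],[0,0,0.0005],255],
    [[0,0,0],[0,0,0.001],255],
    [[0,0,0],[0,0,0.001],255],
    [[0,0,0],[0,0,0.001],255],
  ],
)

```text
t: 6.15
eef_pos: [583.7, -98.2, 52.9]
tcp_rot: [-3.141, 0.001, 3.12]
ft_force: [0.4, 1.1, 9.5]
opening: 0.004
```

```bash
python3 - <<'E'
from h import *
look('s7')
E
```

```text
t 6.15 hframe [-32.4   1.6  52.9] F [0.4 1.1 9.5] rot [-3.141e+00  1.000e-03  3.120e+00]
```

View pics/s7.png

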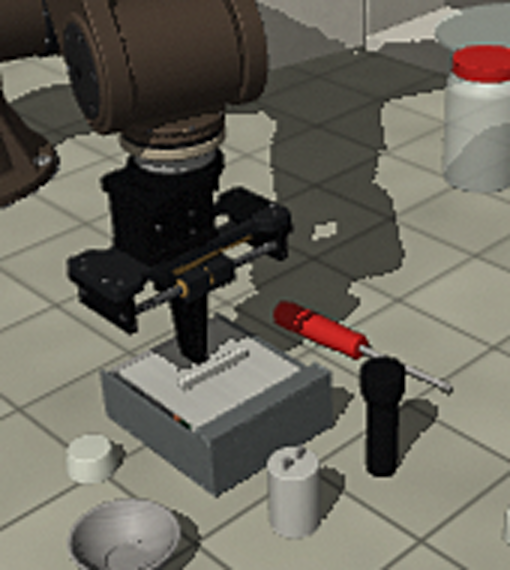

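>>> arm_command(
  targets=[
    [[0,0,0],[-0.002,0,-0.0003],255],
    [[0,0,0],[-0.004,0,-0.0003],255],
    [[0,0,0],[-0.006,0,-0.0003],255],
    [[0,0,0],[-0.008,0,-0.0003],255],
    [[0,0,0],[-0.01,0,-0.0003],255],
    [[0,0,0],[-0.01,0,-0.0003],255],
  ],
)

```text
t: 6.8
eef_pos: [593.0, -98.4, 52.8]
tcp_rot: [3.141, -0.001, 3.12]
ft_force: [-2.5, 0.7, 9.4]
opening: 0.006
```

```bash
python3 - <<'E'
from h import *
look('s8')
E
```

```text
t 6.8 hframe [-23.1   1.6  52.8] F [-2.5  0.7  9.4] rot [ 3.141e+00 -1.000e-03  3.120e+00]
```

View pics/s8.png

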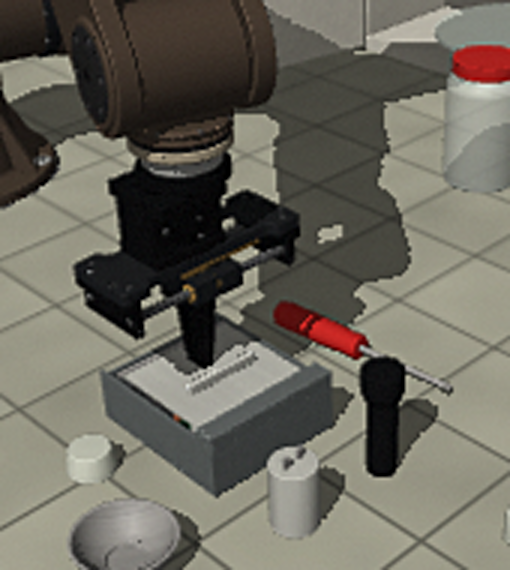

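>>> arm_command(
  targets=[
    [[0,0,0],[-0.001,0,-0.0004],255],
    [[0,0,0],[-0.002,0,-0.0004],255],
    [[0,0,0],[-0.004,0,-0.0004],255],
    [[0,0,0],[-0.006,0,-0.0004],255],
    [[0,0,0],[-0.006,0,-0.0004],255],
  ],
)

```text
t: 7.35
eef_pos: [598.4, -98.5, 52.9]
tcp_rot: [3.141, -0.002, 3.12]
ft_force: [-4.5, -0.4, 7.3]
opening: 0.005
```

```bash
python3 - <<'E'
from h import *
look('s9')
E
```

```text
t 7.35 hframe [-17.6   1.7  52.9] F [-4.5 -0.4  7.3] rot [ 3.141e+00 -2.000e-03  3.120e+00]
```

View pics/s9.png

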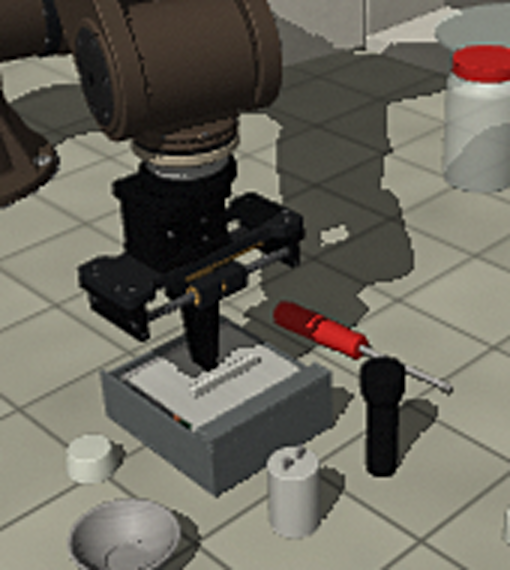

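```bash
python3 - <<'E'
from h import *
for s in (0,4,8,12,16):
    print(s,[np.round((np.array(proj("scene",H(-2+s,y,63)))-[210,100]+.5)*3-.5,0) for y in(-35,0,35)])
for t in('s7','s9'):
    cv2.imwrite(f"pics/{t}z.png",cv2.resize(cv2.imread(f"pics/{t}.png")[300:500,90:350],None,fx=3,fy=2.9,interpolation=cv2.INTER_CUBIC))
E
```

```text
0 [array([182., 380.]), array([215., 363.]), array([247., 346.])]
4 [array([185., 382.]), array([218., 365.]), array([250., 348.])]
8 [array([188., 384.]), array([221., 367.]), array([253., 350.])]
12 [array([191., 386.]), array([224., 369.]), array([256., 352.])]
16 [array([194., 389.]), array([227., 371.]), array([259., 354.])]
```

View pics/s9z.png

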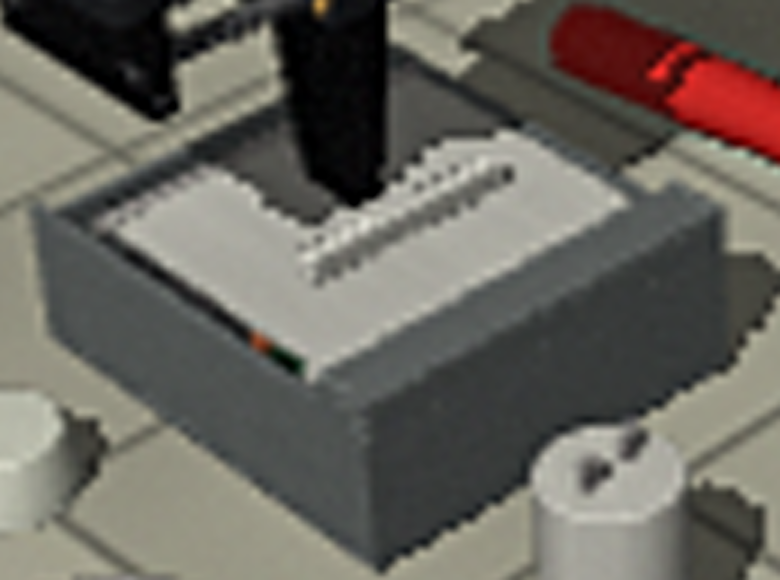

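View pics/s7z.png

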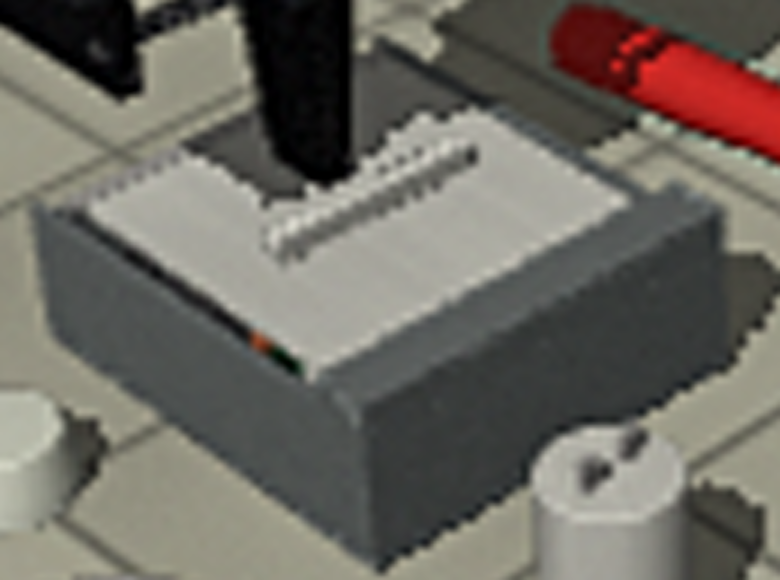

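The finger dragged the cover along by friction, already about 15 mm under the lip by the picture (rib left end moved from (265,240) to (300,260) in the zoom). The box has not moved. I'll lighten the press, slide the finger up to the rib and finish the push on it.

>>> arm_command(
  targets=[
    [[0,0,0],[0,0,-0.0003],255],
    [[0,0,0],[-0.002,0,-0.0004],255],
    [[0,0,0],[-0.004,0,-0.0004],255],
    [[0,0,0],[-0.006,0,-0.0004],255],
    [[0,0,0],[-0.008,0,-0.0004],255],
    [[0,0,0],[-0.008,0,-0.0004],255],
  ],
)

```text
t: 8.0
eef_pos: [607.8, -98.7, 53.2]
tcp_rot: [3.142, 0.0, 3.12]
ft_force: [0.1, -0.2, 2.6]
opening: 0.004
```

```bash
python3 - <<'E'
from h import *
look('s10')
cv2.imwrite(f"pics/s10z.png",cv2.resize(cv2.imread(f"pics/s10.png")[300:500,90:350],None,fx=3,fy=2.9,interpolation=cv2.INTER_CUBIC))
E
```

```text
t 8.0 hframe [-8.2  1.6 53.2] F [ 0.1 -0.2  2.6] rot [3.142 0.    3.12 ]
```

View pics/s10z.png

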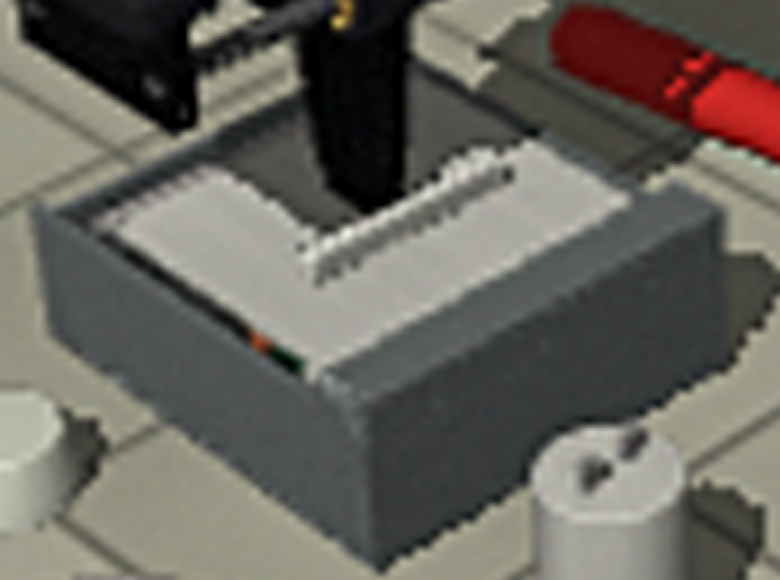

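>>> arm_command(
  targets=[
    [[0,0,0],[-0.002,0,0],255],
    [[0,0,0],[-0.004,0,0],255],
    [[0,0,0],[-0.005,0,0.0001],255],
    [[0,0,0],[-0.006,0,0.0001],255],
    [[0,0,0],[-0.0065,0,0.0001],255],
    [[0,0,0],[-0.0065,0,0.0001],255],
  ],
)

```text
t: 8.65
eef_pos: [613.4, -98.8, 53.0]
tcp_rot: [3.141, -0.001, 3.12]
ft_force: [-5.2, 0.3, 3.6]
opening: 0.005
```

```bash
python3 - <<'E'
from h import *
look('s11')
E
```

```text
t 8.65 hframe [-2.6  1.6 53. ] F [-5.2  0.3  3.6] rot [ 3.141e+00 -1.000e-03  3.120e+00]
```

>>> arm_command(
  targets=[
    [[0,0,0],[-0.0002,0,0],255],
    [[0,0,0],[-0.0002,0,0],255],
  ],
)

```text
t: 8.9
eef_pos: [613.4, -98.8, 53.0]
tcp_rot: [3.141, -0.002, 3.12]
ft_force: [-5.4, 0.2, 3.4]
opening: 0.006
```

```bash
python3 - <<'E'
from h import *
look('s12')
cv2.imwrite(f"pics/s12z.png",cv2.resize(cv2.imread(f"pics/s12.png")[300:500,90:350],None,fx=3,fy=2.9,interpolation=cv2.INTER_CUBIC))
E
```

```text
t 8.9 hframe [-2.6  1.6 53. ] F [-5.4  0.2  3.4] rot [ 3.141e+00 -2.000e-03  3.120e+00]
```

View pics/s12z.png

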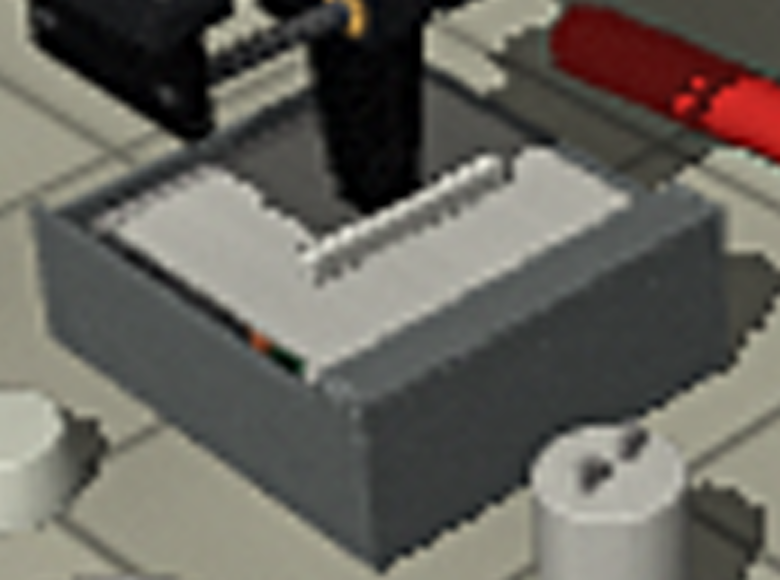

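>>> arm_command(
  targets=[
    [[0,0,0],[-0.0003,0,0],255],
    [[0,0,0],[-0.0003,0,0],255],
    [[0,0,0],[-0.0003,0,0],255],
  ],
)

```text
t: 9.25
eef_pos: [613.5, -98.8, 52.9]
tcp_rot: [3.141, -0.002, 3.12]
ft_force: [-7.0, -1.4, 4.1]
opening: 0.009
```

```bash
python3 - <<'E'
from h import *
look('s13')
E
```

```text
t 9.25 hframe [-2.6  1.7 52.9] F [-7.  -1.4  4.1] rot [ 3.141e+00 -2.000e-03  3.120e+00]
```

Force rises to 7 N without any advance, so the end stop is reached. Now I ease off, lift away and check.

>>> arm_command(
  targets=[
    [[0,0,0],[0.0006,0,-0.0001],255],
    [[0,0,0],[0.001,0,-0.001],255],
    [[0,0,0],[0.001,0,-0.006],255],
    [[0,0,0],[0.001,0,-0.03],255],
    [[0,0,0],[0.001,0,-0.07],255],
    [[0,0,0],[0.03,0,-0.1],255],
    [[0,0,0],[0.08,0,-0.1],255],
    [[0,0,0],[0.13,0,-0.1],255],
  ],
)

```text
t: 10.1
eef_pos: [484.0, -96.0, 154.3]
tcp_rot: [-3.141, 0.004, 3.12]
ft_force: [0.5, -0.5, 0.3]
opening: 0.005
```

>>> arm_command(
  targets=[
    [[0,0,0],[0.03,0.05,0],255],
    [[0,0,0],[0.03,0.1,0],255],
    [[0,0,0],[0.03,0.15,0],255],
    [[0,0,0],[0.03,0.2,0],255],
    [[0,0,0],[0.03,0.23,0],255],
    [[0,0,0],[0.03,0.23,0],255],
  ],
)

```text
t: 10.7
eef_pos: [460.0, 138.3, 153.8]
tcp_rot: [3.14, 0.003, 3.124]
ft_force: [0.1, -0.4, -0.6]
opening: 0.007
```

```bash
python3 - <<'E'
from h import *
look('s14')
cv2.imwrite(f"pics/s14z.png",cv2.resize(cv2.imread(f"pics/s14.png")[300:500,90:350],None,fx=3,fy=2.9,interpolation=cv2.INTER_CUBIC))
p,d=read_camera("top"); np.save("top14.npy",d); cv2.imwrite("pics/top14.png",cv2.resize(p[130:250,290:430],None,fx=5,fy=5,interpolation=cv2.INTER_CUBIC))
o=lambda q:np.round((np.array(q)-[290,130]+.5)*5-.5,0)
for s in(10,12,14,16): print(s,o(proj("top",H(-67+s,-56,53))),o(proj("top",H(-67+s,56,53))),'rib',o(proj("top",H(-2+s,-35,63))),o(proj("top",H(-2+s,35,63))))
E
```

```text
t 10.7 hframe [-161.2  235.3  153.8] F [ 0.1 -0.4 -0.6] rot [3.140e+00 3.000e-03 3.124e+00]
10 [407. 426.] [225. 427.] rib [373. 320.] [259. 320.]
12 [407. 423.] [225. 424.] rib [373. 317.] [259. 317.]
14 [407. 420.] [225. 420.] rib [373. 313.] [259. 314.]
16 [407. 417.] [225. 417.] rib [373. 310.] [259. 310.]
```

View pics/s14z.png

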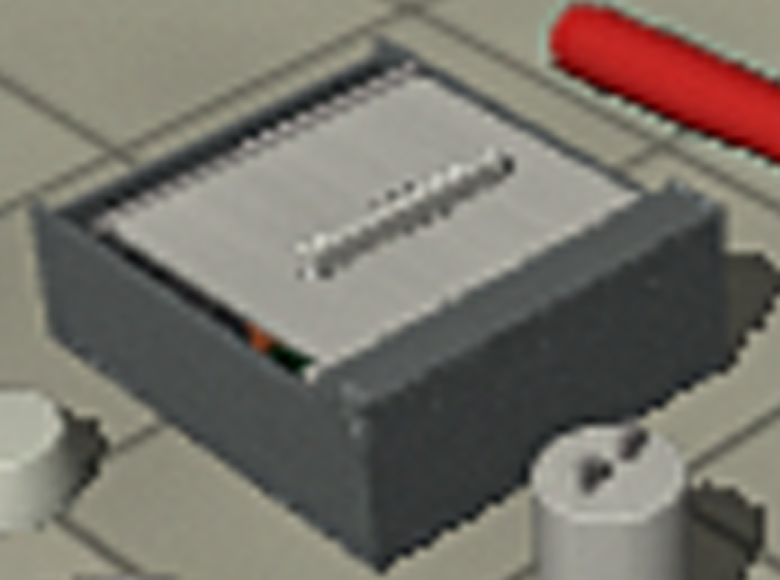

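View pics/top14.png

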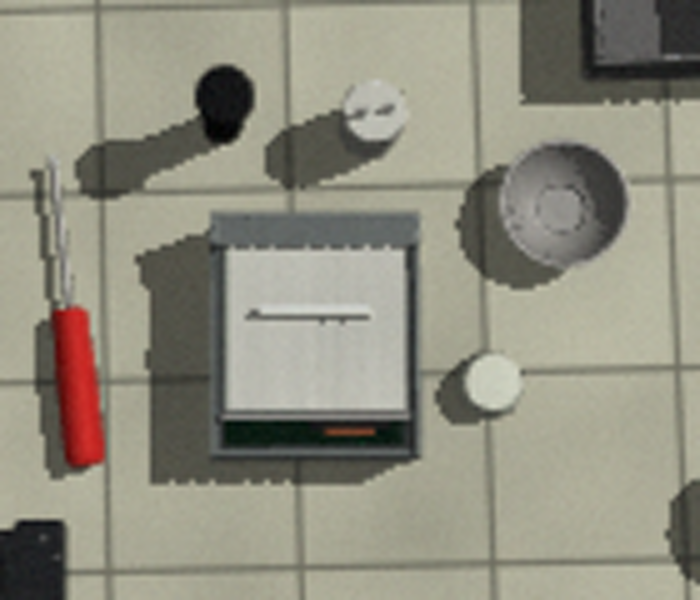

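```bash
python3 - <<'E'
from h import *
o=lambda a:np.array([(a[0]+.5)/5-.5+290,(a[1]+.5)/5-.5+130])
print(ray("top",*o((315,245)),59.5)[0]-ray("top",*o((308,311)),63)[0],"expect 41 at home")
print(env.state()['ft_force'],env.job_done())
E
```

```text
41.45384756539033 expect 41 at home
the job is handed in; nothing more can be done
[ 0.20636431 -0.03478239 -0.8395809 ] None
```

The cover is closed, held under the lip alone, and I handed the job in at about 11 s with the arm well clear.

With the fingers shut, I tipped the cover over and pressed it flat between hinge and rib. Then I pushed it under the lip, moved the finger up against the rib, and lifted away.

**Last checks:**
- **Slid home:** in the last top view the rib sits 41.5 mm behind the lip's front edge, against 41 mm expected at the end stop. That puts the slide at about 15.5–16 mm. During the last push on the rib the force rose to 7 N without the cover moving, which also fits the end stop.
- **Staying shut:** the cover stayed down after I let go.
- **Nothing disturbed:** the housing did not visibly move between the first and last views, and the torch, capacitor, dish, knob and screwdriver look unmoved. The jar and mug are outside the last top view, and the arm kept clear of them.

**Two things did not go as planned:**
- **Moved by friction:** most of the slide happened because the pressing finger dragged the flat cover along, not because it pushed on the rib. The rib only took the final push, when the cover was probably already at the stop.
- **Slide estimate disagreed:** from the finger's position when it touched the rib, I got a slide of only about 12.4 mm. That assumed a finger half-thickness I had not measured, so I trusted the camera and the force reading instead.

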